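# Isolate the bench air line and take off its push-fit end cap

## Robot

A 6-joint arm with a two-finger parallel gripper is mounted at the origin on the work surface. World frame = base frame: x ahead of the robot, y to its left, z up, the work surface at z = 0. Lengths are in m, angles in rad, forces in N, time in s.
With the tool pointing down it reaches from about 0.3 to 0.775 m from the base axis. Payload 14.6 kg.
Tool frame: the origin (TCP) lies at the very end of the fingers, on their centre line; the grasp point (between the pads) lies 19 mm behind it; z points along the fingers, y is the line along which they close (so a half turn about z gives the same grasp; the last joint's range is limited). The gripper opens to 94 mm and grips with 3 to 60 N. Pads are 16 mm wide; open, the fingers measure 119 mm over their backs; the gripper's body (75 mm by 177 mm) begins 78 mm behind the grasp point.
Start: joints at [1.053, 0.3, 1.521, -0, 1.321, -0.067], TCP at [0.24, 0.495, 0.205] pointing down, gripper open.
Joint ranges: [-3.03, 3.03], [-0.79, 2.21], [0.23, 2.52], [-1.04, 4.18], [0, 3.07], [-2.55, 2.55]. Speed limits (rad/s): [2.22, 2.22, 2.57, 3.14, 3.14, 3.14].

## Interface

Orientations are given as [roll, pitch, yaw] about the fixed x, y, z axes, in that order (R = Rz(yaw) Ry(pitch) Rx(roll)).
In Python, from station import ctrl gives the robot as it stands.
- The arm moves only by the shell command python3 -m pendant 'ROWS' [OPENING] [FORCE]. ROWS is JSON, a list of rows, each a list of 2 entries, a list of its own where there are three numbers: the shift along the world's x, y, z in cm, then the turn about the world's z in rad. A call has 1 to 20 rows; each row shifts and turns the commanded pose from where the row before left it; what a row does not reach is not made up. A row lasts 1/12 s, in which the tool goes at most 41.7 mm and 7.16 degrees, less where a joint would pass 70% of its speed; a pose out of reach is approached as far as the arm can. A call is refused whole if a number of a shift passes 4.17 or a number of a turn 0.125, either way. A call with a gripper value outside its range is refused whole. OPENING is the opening, from 0 (shut) to 1 (fully open), set as the call begins (- or left out, the last holds). The fingers move at their own pace and stop on an object; FORCE is the grip in N (left out, the last holds). Time passes only in rows, so rows that do not move let the fingers close. It gives the time, the measured TCP pose, the force, the opening and the grip force at its end, in the units of the state.
- ctrl.get_obs(): the state, without advancing time (a new reading comes with each control period).
- ctrl.camera(name): name is "scene" or "top" or "wrist"; returns a dict with "color" (480x640x3 uint8, red, green, blue), "intrinsics" (3x3 intrinsics, pixels), "camera_from_world" (4x4, takes a point from world to camera coordinates). Camera axes: x right, y down, z forward; pixel columns grow to the right and rows downward; lengths in m; the calibration is good to about 2 mm. A picture is of the moment at which its call begins. There is no depth.
- ctrl.hand_in(): hands the job in; it is judged then, once.
The state is a dict: "time_s": time; "qpos": joint angles; "joint_vel": joint speeds; "tau": joint torques, N m; "ee_pos": TCP position; "eef_rot": TCP orientation; "force": force on the tool from outside, world axes, zero at the start; "moment": the same for the moment, N m; "grip_width": finger opening in m; "grip_force": force on a finger pad.
Only numpy, scipy, OpenCV 4.12 (cv2) and the standard library are available. Lean on these libraries where they do the work, as an engineer would, in place of code of your own. Each camera call takes 0.05 s, during which the arm holds its last target. There are 200 camera calls.

## Task

The bench air line is to be extended: first shut its ball valve (swing the lever right round until it stands across the pipe), then take the push-fit cap off the pipe's end and lay it in the shallow parts tray. The cap has crept out onto its gripping teeth, so push it fully home, squeeze its release ring into the cap and draw it off straight with the ring held in; don't wrench it, and leave the other things on the bench alone.

Things in the scene. Friction and masses are not known exactly. Their poses are not given: they have to be found in the camera images.
- pipe_end (a point): Centre of the open end of the level aluminium air pipe, 16 mm across, axis 100 mm above the bench; hidden in the cap while that is on. x axis: along the pipe, out of this end; z up. Fixed. Behind it (to -x): the cap, bare pipe up to 91 mm, a clip at 100 mm, the ball valve at 150 mm, a clip at 205 mm, a filter-regulator at 262 mm (45 mm square, top 52 mm above the pipe axis), the supply riser at 312 mm.
- valve_pivot (a point): Point on the upright turning axis of the valve lever, at the lever's mid-height, 36 mm above the pipe axis. Fixed; same axes as pipe_end.
- lever_end (a point): Free end of the valve lever, at its mid-height, 80 mm from valve_pivot; +x points from here to the pivot. The lever is a level black grip 17 mm wide and 12 mm high, from 18 to 80 mm out from the pivot, with 22 mm of air between its underside and the pipe.
- valve (a joint): Valve lever angle, rad. 0: open, lever along the pipe pointing away from the cap. It turns clockwise seen from above to a hard stop at 1.57: shut, lever square across the pipe, pointing along pipe_end's +y. Stiff (0.35 N m friction, 5 N at 70 mm); stays where it is left.
- cap_center (a point): Centre of the push-fit end cap with its ring, on its axis: plain grey ribbed body 39 mm across, black release ring at its mouth; about 0.14 kg. x axis: from ring to closed end, out along the pipe. Fully home, against a hard stop, this point is 16 mm behind pipe_end; at the start it has crept out 4 to 8 mm from there (differs each time). Once moved 35 mm out from home it is off the pipe.
- cap_end (a point): Centre of the cap's flat closed end, 39 mm across, 29 mm from cap_center along +x. While the cap is crept out by more than about 0.5 mm its teeth bite: the ring goes in under 1 mm, however hard it is squeezed, and the cap comes out no more than 9 mm from home. Only with the cap fully home, against its stop, does the ring go in.
- ring_face (a point): Centre of the release ring's outer face, 29 mm from cap_center along -x (ring out): black flange 34 mm across, 4 mm thick, round the 16 mm pipe, so 9 mm of face stands above the pipe. It slides 5 mm into the cap (+x) against a spring, 4 N out to 9 N fully in. Pressed more than 4 mm it frees the teeth; let out before the cap is 27 mm out from home, they catch again.
- tray_in (a point): Centre of the inner floor (4 mm above the bench) of the shallow open steel parts tray, fixed: outside 150 mm along its x, 200 mm along its y, 30 mm high, walls 4 mm. It stands to the left or the right of the air line.
- swarf_bin: Tall empty grey bin, fixed, 150 mm along its x, 160 mm along its y, 105 mm high, on the other side from the tray; origin at the centre of its underside. Not for the cap.
- chuck_key: Bystander: steel T-handled chuck key lying on the bench, shaft 133 mm long along its +x from the origin, crossbar 200 mm along its y at the origin, 18 mm high.
- turned_part: Bystander: stepped steel turning standing upright, 52 mm across, 56 mm high; origin at the centre of its underside.
- spanner: Bystander: spanner lying on the bench, 160 mm long along its x, about 15 mm high.
Things that resemble listed ones, but are neither listed nor needed, are in the scene too. Leave any red or yellow look-alike of the part that bears tray_in alone.

How it is judged:
On the way, in this order (a step that is already met when the one before it is completed fails the run):
1. the valve is shut (lever across the pipe), with the cap still on (value of joint valve above 1.45 rad and x of cap_center in the frame of pipe_end below 0 m), for 0.2 s.
2. the cap is off the pipe, the valve still shut (value of joint valve above 1.45 rad and distance between cap_center and pipe_end above 0.025 m), for 0.1 s.
At the end, for the whole second after the job is handed in: The cap lies at rest on the floor of the shallow parts tray (its centre over the floor and under 34 mm above it), the valve lever stands across the pipe (joint above 1.45 rad), and chuck key, turned part and spanner are within 30 mm of where they were (value of joint valve above 1.45 rad and x of cap_center in the frame of tray_in between -0.068 and 0.068 m and y of cap_center in the frame of tray_in between -0.093 and 0.093 m and z of cap_center in the frame of tray_in below 0.034 m and linear speed of cap below 0.03 m/s and distance of each of chuck_key, turned_part, spanner from where it was at the start of the episode below 0.03 m); the robot touches nothing.
It fails at once if a bystander is shoved more than 30 mm (distance of any of chuck_key, turned_part, spanner from where it was at the start of the episode above 0.03 m).
It fails at once if the cap is wrenched: more than 150 N between it and the pipe (contact force between cap and air_station above 150 N).
It also fails if it takes over 53 s, if anything falls off the work surface, if the arm or the gripper's body presses on something with over 40 N, if the wrist force passes 120 N, or if a joint passes its speed limit or range.

## Working session

There is one attempt and no reset: what is moved stays moved. The work goes in short steps, Python scripts to look and compute and a shell command to move; the robot and the scene stay as the last step left them, time stands still between calls to the robot, and variables do not carry over. Pictures are saved under pics/ and viewed, at most 11 in all, crops included, and the job is handed in when it is done.

```bash
ls; mkdir -p pics; cat > h.py <<'E'
from station import ctrl
import cv2, numpy as np, json
def snap(n,f):
    c=ctrl.camera(n); cv2.imwrite(f'pics/{f}.png',c['color'][:,:,::-1])
    np.savez(f'pics/{f}.npz',K=c['intrinsics'],T=c['camera_from_world']); return c
def P(f):
    d=np.load(f'pics/{f}.npz'); return d['K']@d['T'][:3], d
def ray(f,u,v):
    _,d=P(f); R,t=d['T'][:3,:3],d['T'][:3,3]
    return -R.T@t, R.T@np.linalg.inv(d['K'])@[u,v,1]
def at_z(f,u,v,z):
    o,r=ray(f,u,v); return (o+r*(z-o[2])/r[2]).round(4)
def tri(f,a,g,b):
    X=cv2.triangulatePoints(P(f)[0],P(g)[0],np.array(a,float),np.array(b,float)); return (X[:3]/X[3]).ravel().round(4)
def proj(f,X):
    p=P(f)[0]@np.append(X,1); return (p[:2]/p[2]).round(1)
E
python3 - <<'E'
from h import *
a=snap('scene','s0'); b=snap('top','t0')
cv2.imwrite('pics/w0.png',ctrl.camera('wrist')['color'][:,:,::-1])
o=ctrl.get_obs(); print(o['time_s'],o['ee_pos'],o['eef_rot'],o['grip_width'])
for f in('s0','t0'): print(ray(f,320,240))
E
```

```text
pics
0.15 [0.23955112 0.4948861  0.20504898] [-3.14077623e+00 -4.17112633e-05  2.69079169e+00] 0.09388125437097165
(array([ 1.12519863, -0.80689252,  0.86438394]), array([-0.48244842,  0.67681061, -0.55615334]))
(array([0.25610229, 0.14247174, 1.38141836]), array([ 0.17667188, -0.03094766, -0.98387294]))
```

View pics/s0.png

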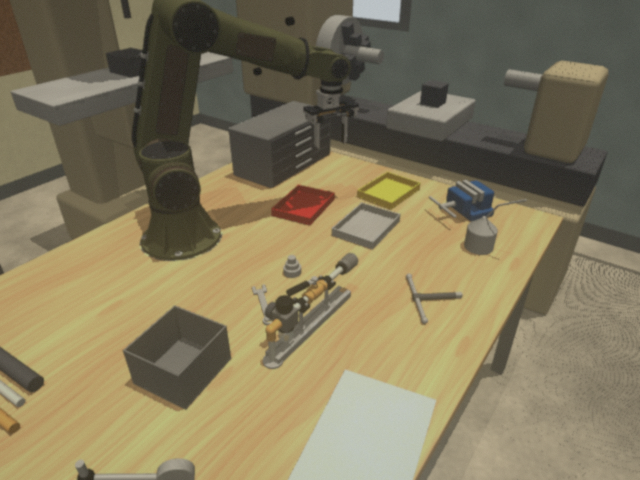

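View pics/t0.png

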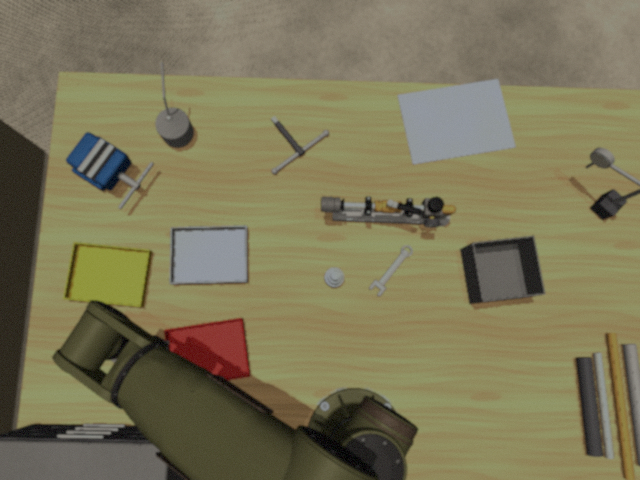

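The top view shows the cap at about (331,204), the valve and lever at about (390–425,208), and the regulator at (435,205). There are three trays: grey steel (210,256), red (210,345) and yellow (110,275). The grey one fits tray_in: it is bare steel, and the task rules out the coloured ones. The swarf bin is at (502,270). I'll enlarge both views.

```bash
python3 - <<'E'
from h import *
a=cv2.imread('pics/t0.png'); b=cv2.imread('pics/s0.png')
z=lambda i,x,y,w,h,s:cv2.resize(i[y:y+h,x:x+w],None,fx=s,fy=s,interpolation=cv2.INTER_CUBIC)
A=z(a,160,180,310,110,2.58); B=z(b,240,170,170,62,4.7); C=z(b,250,240,120,130,4)
A2=z(a,310,185,160,50,5)
out=np.zeros((600,800,3),np.uint8)
out[:250]=A2; out[250:250+A.shape[0],:A.shape[1]]=A[:,:800]
cv2.imwrite('pics/c1.png',out)
cv2.imwrite('pics/c2.png',z(b,255,170,160,120,5)[:600,:800])
cv2.imwrite('pics/c3.png',z(b,250,240,130,130,4.6))
E
```

```text
(no output)
```

View pics/c1.png

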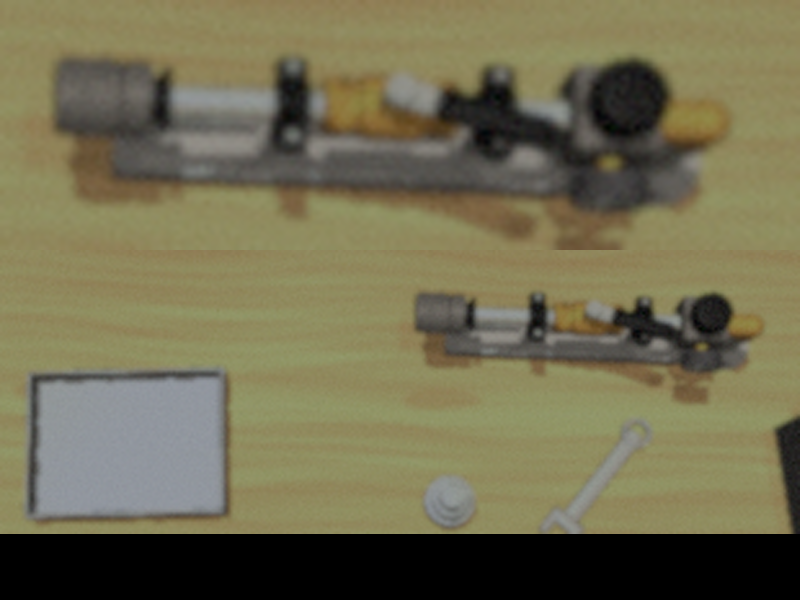

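View pics/c3.png

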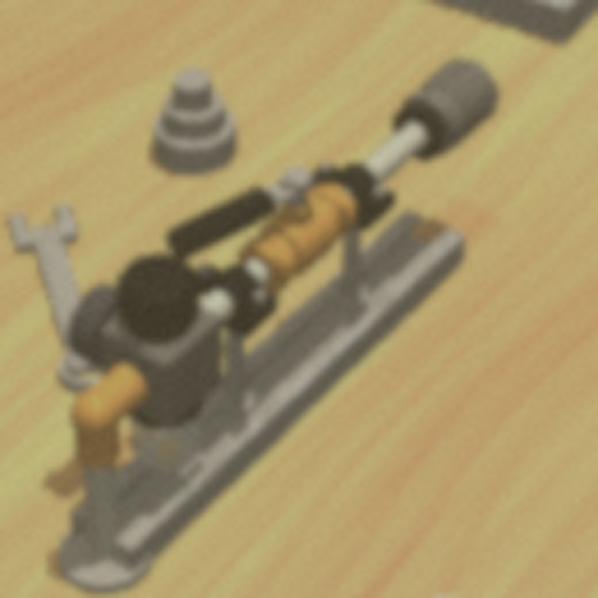

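```bash
python3 - <<'E'
from h import *
T=lambda x,y:(310+x/5,185+y/5); S=lambda x,y:(250+x/4.6,240+y/4.6)
for n,a,b in [('ring-pipe',(172,99),(420,140)),('pipe@clip',(277,104),(368,180)),('capend',(58,96),(478,92)),('pivot',(402,88),(293,180)),('leverend',(562,137),(182,243))]:
    print(n,tri('t0',T(*a),'s0',S(*b)),at_z('t0',*T(*a),.1),at_z('t0',*T(*a),.136))
q=[at_z('t0',160+x/2.58,180+(y-250)/2.58,.03) for x,y in[(30,375),(227,371),(227,516),(28,518)]]
print(q,np.mean(q,0),[np.linalg.norm(q[i]-q[i-1]) for i in range(4)])
print('part',at_z('t0',334,278,0),'spanner',at_z('t0',406,250,0),at_z('t0',378,291,0))
print('tray scene corners',[proj('s0',x) for x in q])
E
```

```text
ring-pipe [0.5825 0.0435 0.0941] [0.5784 0.0421 0.1   ] [0.5694 0.0449 0.136 ]
pipe@clip [ 0.5811 -0.0088  0.0985] [ 0.5773 -0.0113  0.1   ] [ 0.5683 -0.007   0.136 ]
capend [0.5835 0.1021 0.093 ] [0.5784 0.0999 0.1   ] [0.5694 0.1011 0.136 ]
pivot [ 0.5786 -0.0682  0.1365] [ 0.5874 -0.075   0.1   ] [ 0.5781 -0.0688  0.136 ]
leverend [ 0.5592 -0.1446  0.1363] [ 0.564  -0.1563  0.1   ] [ 0.5554 -0.1479  0.136 ]
[array([0.5196, 0.4912, 0.03  ]), array([0.529, 0.291, 0.03 ]), array([0.3805, 0.2844, 0.03  ]), array([0.3738, 0.483 , 0.03  ])] [0.450725 0.3874   0.03    ] [np.float64(0.1460304077923498), np.float64(0.20042055782778379), np.float64(0.14864659431012878), np.float64(0.19871298397437445)]
part [0.4023 0.0597 0.    ] spanner [ 0.4827 -0.1335  0.    ] [ 0.3705 -0.0578  0.    ]
tray scene corners [array([397.3, 213.2]), array([369.4, 241.2]), array([328.4, 227.2]), array([359.1, 201.9])]
```

View pics/c2.png

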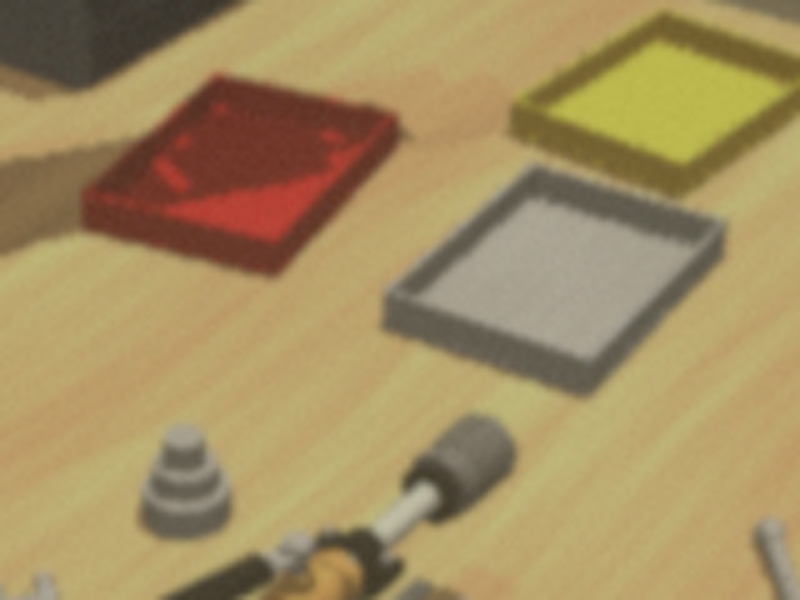

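I measured the following:
- **Pipe:** axis at x≈0.58, running along +y.
- **Cap:** closed end at y≈0.101.
- **Valve:** pivot at about (0.578, -0.068, 0.136), with the lever already turned about 0.27 rad.
- **Tray:** centre at about (0.452, 0.388). The crop confirms it is grey steel, 150×200 mm.

All of this agrees with the given sizes. Next I move over the line for a close look.

```bash
python3 -m pendant '[[[2.4,-3.3,0.4],0.1125],[[2.4,-3.3,0.4],0.1125],[[2.4,-3.3,0.4],0.1125],[[2.4,-3.3,0.4],0.1125],[[2.4,-3.3,0.4],0],[[2.4,-3.3,0.4],0],[[2.4,-3.3,0.4],0],[[2.4,-3.3,0.4],0],[[2.4,-3.3,0.4],0],[[2.4,-3.3,0.4],0],[[2.4,-3.3,0.4],0],[[2.4,-3.3,0.4],0],[[2.4,-3.3,0.4],0],[[2.4,-3.3,0.4],0],[[0,0,0],0],[[0,0,0],0],[[0,0,0],0]]' 0 20
python3 - <<'E'
from h import *
snap('wrist','w1'); o=ctrl.get_obs(); print(o['time_s'],o['ee_pos'],o['eef_rot'],o['qpos'],o['force'])
print([proj('w1',x) for x in [(.58,.101,.1),(.58,-.068,.136),(.58,.043,.1)]], ray('w1',320,240))
E
```

```text
time_s: 1.57
ee_pos: [0.5729, 0.037, 0.2606]
eef_rot: [3.141, -0.001, 3.129]
force: [-0.6, 0.8, -0.5]
grip_width: 0.0003
grip_force: 0.0
1.6167 [0.57272484 0.03748745 0.26081891] [ 3.14140627e+00 -5.73253580e-04  3.12952757e+00] [ 1.45773055e-03  3.19382192e-01  1.36758554e+00  1.95421090e-04
  1.45519561e+00 -1.55729605e+00] [0.51726301 0.01499338 0.28384795]
[array([399. , 230.4]), array([188. , 244.5]), array([331.1, 231.3])] (array([0.49501339, 0.03787361, 0.44072065]), array([ 0.26208093, -0.01263431, -0.96501235]))
```

View pics/w1.png

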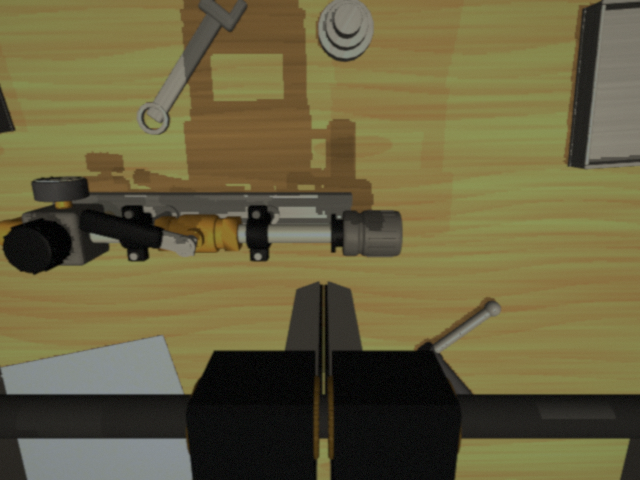

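The wrist view shows the cap from (331,231) to (402,233), the pipe axis on row ~231, the lever hub at (180,243) and the lever end at (86,221).

```bash
python3 - <<'E'
from h import *
for n,u,v,z in [('capend',402,233,.1),('capend-topedge',402,233,.11),('ring',332,232,.1),('pipe',300,231.5,.1),('pivot',180,243,.136),('lev',86,221,.136)]:
    print(n,at_z('w1',u,v,z))
im=cv2.imread('pics/w1.png')
cv2.imwrite('pics/c4.png',cv2.resize(im[160:290,60:420],None,fx=2.2,fy=2.2,interpolation=cv2.INTER_CUBIC))
# axis via triangulation with top for pipe
T=lambda x,y:(310+x/5,185+y/5)
print(tri('w1',(402,233),'t0',T(58,96)),tri('w1',(180,243),'t0',T(402,88)),tri('w1',(86,221),'t0',T(562,137)))
E
```

```text
capend [0.5823 0.1037 0.1   ]
capend-topedge [0.5797 0.1017 0.11  ]
ring [0.5806 0.0438 0.1   ]
pipe [0.5798 0.0164 0.1   ]
pivot [ 0.5787 -0.0741  0.136 ]
lev [ 0.5604 -0.1437  0.136 ]
[0.5757 0.1004 0.1165] [ 0.5713 -0.0644  0.1625] [ 0.5605 -0.1513  0.1221]
```

View pics/c4.png

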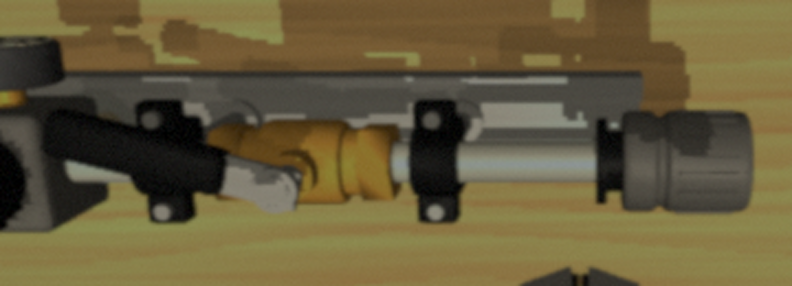

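```bash
python3 - <<'E'
from h import *
for u,v in [(402,233.3),(332,233.3),(269,233.6)]: print(at_z('w1',u,v,.1))
for z in(.13,.136,.142): print(z,at_z('w1',60+285/2.2,160+185/2.2,z),at_z('w1',60+48/2.2,160+132/2.2,z))
d=np.load('pics/w1.npz')['T'][:3,:3]; print(d.round(4))
# top-camera axis: clip-to-cap and rail
im=cv2.imread('pics/t0.png').astype(int)
g=cv2.imread('pics/w1.png',0).astype(float)
for u in (275,285,295,305,315,325):   # bright pipe band centroid
    c=g[210:256,u]; gr=np.gradient(cv2.GaussianBlur(c.reshape(-1,1),(1,5),0).ravel()); print(u,210+gr.argmax(),210+gr.argmin(), end=' | ')
print()
for u in (370,380,390,398):
    c=g[195:270,u]; gr=np.gradient(cv2.GaussianBlur(c.reshape(-1,1),(1,5),0).ravel()); print(u,195+gr.argmin(),195+gr.argmax(), end=' | ')
E
```

```text
[0.5825 0.1037 0.1   ]
[0.5817 0.0438 0.1   ]
[ 0.5813 -0.0102  0.1   ]
0.13 [ 0.5814 -0.0689  0.13  ] [ 0.5609 -0.1504  0.13  ]
0.136 [ 0.5797 -0.0668  0.136 ] [ 0.5596 -0.1467  0.136 ]
0.142 [ 0.578  -0.0647  0.142 ] [ 0.5583 -0.1431  0.142 ]
[[ 0.0138  0.9999 -0.0013]
 [ 0.9633 -0.0129  0.2679]
 [ 0.2679 -0.005  -0.9634]]
275 213 223 | 285 227 218 | 295 227 218 | 305 227 218 | 315 227 218 | 325 214 218 | 
370 209 256 | 380 210 256 | 390 210 257 | 398 211 255 |
```

```bash
python3 -m pendant '[[[0.39,-3.13,0],0],[[0.39,-3.13,0],0],[[0.39,-3.13,0],0],[[0.39,-3.13,0],0],[[0.39,-3.13,0],0],[[0,0,0],0],[[0,0,-2.5],0],[[0,0,-2.5],0],[[0,0,-2.5],0],[[0,0,-2.5],0],[[0,0,-2],0],[[0,0,-1.5],0],[[0,0,0],0],[[0,0,0],0]]'
python3 - <<'E'
import numpy as np
P=np.array([.580,-.067]); 
for t in np.arange(.25,1.66,.14):
    d=np.array([-np.sin(t),-np.cos(t)]);n=np.array([np.cos(t),-np.sin(t)])
    h=8.5+8*abs(n[0])+12.5*abs(n[1])   # block support along n
    print(t.round(2),(P+.052*d+n*h/1e3).round(4))
E
```

```text
time_s: 2.78
ee_pos: [0.5926, -0.1186, 0.1262]
eef_rot: [3.141, -0.001, 3.13]
force: [-0.3, -0.6, 0.6]
grip_width: 0.0008
grip_force: 0.0
0.25 [ 0.5859 -0.1222]
0.39 [ 0.5793 -0.1229]
0.53 [ 0.5725 -0.1228]
0.67 [ 0.5654 -0.1218]
0.81 [ 0.5582 -0.1196]
0.95 [ 0.5513 -0.1162]
1.09 [ 0.5447 -0.1117]
1.23 [ 0.5387 -0.106 ]
1.37 [ 0.5335 -0.0993]
1.51 [ 0.5294 -0.0916]
1.65 [ 0.5265 -0.0844]
```

```bash
python3 -m pendant '[[[-0.66,-0.2,0],0],[[-0.67,-0.2,0],0],[[-0.68,0,0],0],[[-0.71,0.1,0],0],[[-0.72,0.22,0],0],[[-0.69,0.34,0],0],[[-0.66,0.45,0],0],[[-0.6,0.57,0],0],[[-0.52,0.67,0],0],[[-0.41,0.77,0],0],[[-0.29,0.72,0],0],[[0,0,0],0]]'
```

```text
time_s: 3.78
ee_pos: [0.5282, -0.0883, 0.1284]
eef_rot: [-3.134, 0.008, 3.129]
force: [11.8, -21.7, -4.1]
grip_width: 0.0007
grip_force: 10.8
```

```bash
python3 -m pendant '[[[-0.1,-0.8,0],0],[[0,-0.8,0],0],[[0,0,2.5],0],[[0,0,2.5],0],[[0,0,2.5],0],[[0,0,2.5],0],[[1.06,3.5,0],0],[[1.06,3.5,0],0],[[1.06,3.5,0],0],[[1.06,3.5,0],0],[[1.06,3.5,0],0],[[0,0,0],0],[[0,0,0],0]]' 0.8 20
python3 - <<'E'
from h import *
snap('wrist','w2'); o=ctrl.get_obs(); print(o['ee_pos'],o['eef_rot'],o['force'])
for y in (.1037,.1017): print(proj('w2',(.5815,y,.1)))
E
```

```text
time_s: 4.87
ee_pos: [0.5785, 0.0748, 0.2264]
eef_rot: [3.141, 0.0, 3.131]
force: [-0.8, -0.4, -0.2]
grip_width: 0.075
grip_force: 0.0
[0.57840032 0.07357209 0.22639947] [-3.14158608e+00  2.14838905e-04  3.12985009e+00] [0.14505014 0.42357702 0.18195295]
[361.4 236.4]
[358.8 236.4]
```

View pics/w2.png

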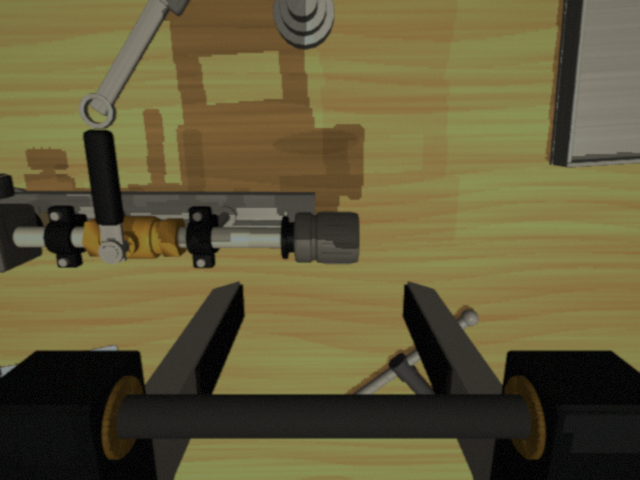

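The lever now stands across the pipe (hub (111,250), end (100,133)). The cap spans x = 282 to 359 on row ~237.

```bash
python3 - <<'E'
from h import *
print(at_z('w2',111,250,.142),at_z('w2',99,132,.142))
for z in(.1,.117): print(at_z('w2',359,237.3,z),at_z('w2',282.5,237.3,z))
print(tri('w2',(359,237.3),'w1',(402,233.3)),tri('w2',(282.5,237.3),'w1',(331.9,233.3)))
E
```

```text
[ 0.5781 -0.0684  0.142 ] [ 0.5015 -0.0644  0.142 ]
[0.5822 0.1019 0.1   ] [0.5816 0.0428 0.1   ]
[0.5777 0.1004 0.117 ] [0.5771 0.0446 0.117 ]
[0.5781 0.1005 0.1164] [0.5798 0.0436 0.1072]
```

```bash
python3 -m pendant '[[[0.28,-0.1,-2],0],[[0,0,-2],0],[[0,0,-2],0],[[0,0,-2],0],[[0,0,-2],0],[[0,0,-1],0],[[0,0,-0.4],0],[[0,0,0],0],[[0,0,0],0]]'
```

```text
time_s: 5.67
ee_pos: [0.5819, 0.0721, 0.1132]
eef_rot: [3.142, 0.001, 3.128]
force: [0.6, 0.1, 0.7]
grip_width: 0.0753
grip_force: 0.0
```

```bash
python3 -m pendant '[[[0,0,-0.28],0],[[0,-0.3,0],0],[[0,-0.3,0],0],[[0,-0.2,0],0],[[0,0,0],0]]'; python3 -m pendant '[[[0,-0.2,0],0],[[0,-0.2,0],0],[[0,0,0],0]]';  python3 -m pendant '[[[0,-0.2,0],0],[[0,0,0],0]]'
```

```text
time_s: 6.08
ee_pos: [0.5815, 0.0641, 0.1095]
eef_rot: [-3.142, 0.0, 3.128]
force: [0.0, 0.0, -0.2]
grip_width: 0.075
grip_force: 0.0
time_s: 6.33
ee_pos: [0.5814, 0.0603, 0.1093]
eef_rot: [-3.142, 0.0, 3.129]
force: [0.1, -0.1, -0.5]
grip_width: 0.0754
grip_force: 0.0
time_s: 6.5
ee_pos: [0.5814, 0.0583, 0.1092]
eef_rot: [-3.142, -0.0, 3.129]
force: [-0.0, 0.7, 0.0]
grip_width: 0.0749
grip_force: 0.0
```

```bash
python3 -m pendant '[[[0,-0.2,0],0],[[0,0,0],0]]'; python3 -m pendant '[[[0,-0.2,0],0],[[0,0,0],0]]';  python3 - <<'E'
from h import *
snap('wrist','w3'); print(ctrl.get_obs()['force'],ctrl.get_obs()['ee_pos'])
im=cv2.imread('pics/w3.png'); cv2.imwrite('pics/c5.png',cv2.resize(im[180:400,180:460],None,fx=2.7,fy=2.7))
E
```

```text
time_s: 6.67
ee_pos: [0.5814, 0.0567, 0.1092]
eef_rot: [3.141, -0.0, 3.129]
force: [0.4, 3.0, 0.2]
grip_width: 0.0752
grip_force: 1.6
time_s: 6.83
ee_pos: [0.5814, 0.0564, 0.1092]
eef_rot: [3.138, 0.0, 3.129]
force: [0.1, 16.0, 0.6]
grip_width: 0.0751
grip_force: 7.6
[ 0.9079703  14.36888144 -0.39231836] [0.58142587 0.05641366 0.10924857]
```

View pics/c5.png

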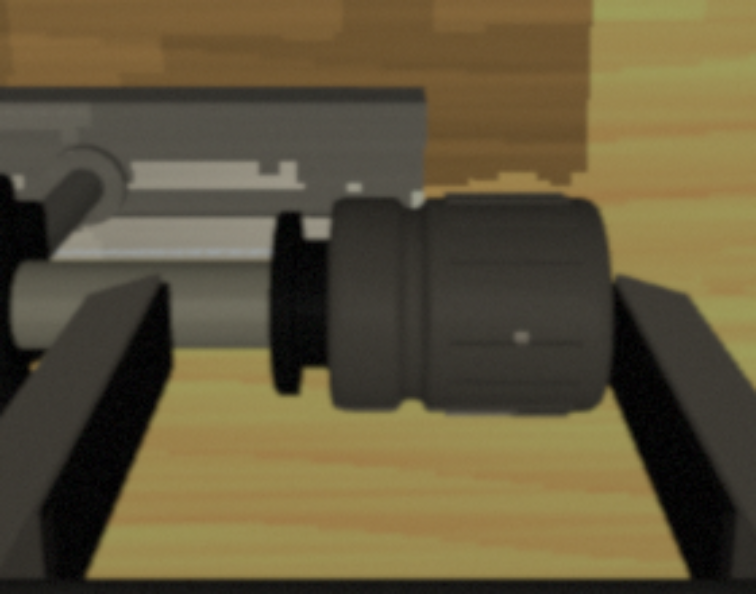

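The right finger is on the closed end, and the left finger is clear of the ring over bare pipe. I'll push a little harder to confirm this is the hard stop.

```bash
python3 -m pendant '[[[0,-0.25,0],0],[[0,0,0],0]]'; python3 -m pendant '[[[0,0,0],0]]' 0.72 40;python3 -m pendant '[[[0,0,0],0]]' 0.68 40
```

```text
time_s: 7.05
ee_pos: [0.5814, 0.0561, 0.1092]
eef_rot: [3.135, 0.0, 3.13]
force: [1.5, 30.8, -1.0]
grip_width: 0.0757
grip_force: 15.1
time_s: 7.13
ee_pos: [0.5814, 0.0577, 0.1092]
eef_rot: [3.132, 0.0, 3.13]
force: [3.0, 56.5, -4.0]
grip_width: 0.0719
grip_force: 28.0
time_s: 7.22
ee_pos: [0.5814, 0.0602, 0.1092]
eef_rot: [3.128, 0.001, 3.13]
force: [3.9, 66.0, -5.6]
grip_width: 0.067
grip_force: 32.8
```

```bash
python3 -m pendant '[[[0,0.5,0],0]]' 0.64 40; python3 -m pendant '[[[0,0.3,0],0],[[0,0.2,0],0]]' 0.5 40;  python3 -m pendant '[[[0,0,0],0],[[0,0,0],0]]'
```

```text
time_s: 7.3
ee_pos: [0.5814, 0.063, 0.1091]
eef_rot: [3.132, 0.001, 3.131]
force: [2.4, 20.9, -2.3]
grip_width: 0.0619
grip_force: 9.9
time_s: 7.47
ee_pos: [0.5815, 0.0677, 0.1093]
eef_rot: [3.133, 0.001, 3.131]
force: [2.0, 20.9, -1.2]
grip_width: 0.0523
grip_force: 40.0
time_s: 7.63
ee_pos: [0.5815, 0.0675, 0.1093]
eef_rot: [3.133, 0.001, 3.131]
force: [2.5, 38.4, -1.7]
grip_width: 0.0524
grip_force: 40.0
```

The width is 52.4 mm, so the ring is pressed fully in with the cap home. Now I draw it off straight.

```bash
python3 -m pendant '[[[0,0.3,0],0],[[0,0.3,0],0],[[0,0.3,0],0],[[0.0,0.4,0],0]]' 0.45 40; python3 -m pendant '[[[0.01,0.6,0],0],[[0.01,0.6,0],0],[[0,0,0],0]]'
```

```text
time_s: 7.97
ee_pos: [0.5815, 0.0746, 0.1093]
eef_rot: [-3.141, 0.0, 3.128]
force: [0.2, -2.3, 1.5]
grip_width: 0.052
grip_force: 40.0
time_s: 8.22
ee_pos: [0.5818, 0.088, 0.1094]
eef_rot: [3.141, 0.0, 3.129]
force: [0.7, 3.0, 3.4]
grip_width: 0.052
grip_force: 40.0
```

```bash
python3 -m pendant '[[[0.01,0.6,0],0],[[0.01,0.6,0],0],[[0.01,0.6,0],0],[[0.01,0.8,0],0],[[0.01,1,0],0],[[0,1.5,0],0],[[0,1.5,0],0],[[0,0,0],0],[[0,0,0],0]]'
python3 - <<'E'
from h import *
snap('wrist','w4')
im=cv2.imread('pics/w4.png'); cv2.imwrite('pics/c6.png',im)
E
```

```text
time_s: 8.97
ee_pos: [0.5819, 0.1544, 0.1091]
eef_rot: [-3.142, -0.0, 3.131]
force: [-0.6, 0.6, -1.9]
grip_width: 0.0521
grip_force: 40.0
```

View pics/c6.png

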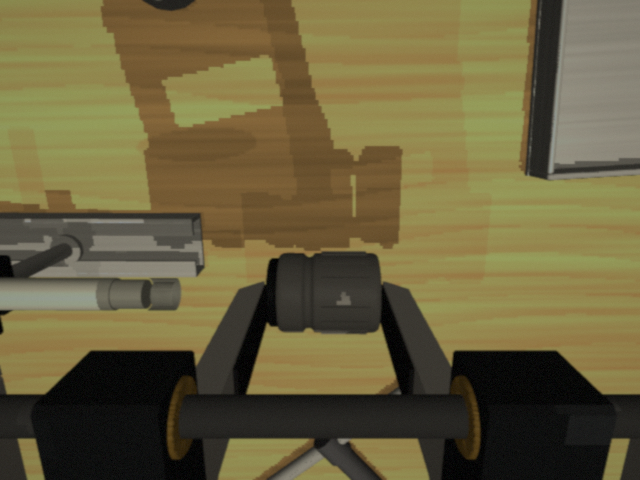

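The cap is off the pipe and hanging level in the fingers. Next I carry it to the grey tray.

```bash
python3 -m pendant '[[[0,0,1.5],0],[[0,0,1.5],0],[[-1.62,2.92,0],0],[[-1.62,2.92,0],0],[[-1.62,2.92,0],0],[[-1.62,2.92,0],0],[[-1.62,2.92,0],0],[[-1.62,2.92,0],0],[[-1.62,2.92,0],0],[[-1.62,2.92,0],0],[[0,0,0],0],[[0,0,-2],0],[[0,0,-2],0],[[0,0,-2],0],[[0,0,-1.5],0],[[0,0,-1],0],[[0,0,0],0],[[0,0,0],0]]'
```

```text
time_s: 10.52
ee_pos: [0.4528, 0.3864, 0.0545]
eef_rot: [-3.142, -0.0, 3.128]
force: [0.6, 0.1, -1.9]
grip_width: 0.0519
grip_force: 40.0
```

```bash
python3 -m pendant '[[[0,0,-0.8],0],[[0,0,-0.6],0],[[0,0,-0.4],0],[[0,0,-0.3],0],[[0,0,0],0],[[0,0,0],0]]'
```

```text
time_s: 11.02
ee_pos: [0.4528, 0.3867, 0.0336]
eef_rot: [3.141, 0.001, 3.129]
force: [-1.0, -0.8, 2.6]
grip_width: 0.0519
grip_force: 40.0
```

The force shows it has touched the floor. I release it, lift away and check.

```bash
python3 -m pendant '[[[0,0,0],0],[[0,0,0],0],[[0,0,0],0]]' 0.6 10; python3 -m pendant '[[[0,0,0],0],[[0,0,0],0],[[0,0,0],0],[[0,0,0.5],0],[[0,0,1],0],[[0,0,2],0],[[0,0,2.5],0],[[0,0,2.5],0],[[0,0,2.5],0],[[0,0,2.5],0],[[0,0,0],0],[[0,0,0],0]]' 0.78
python3 - <<'E'
from h import *
snap('scene','s5'); snap('top','t5'); snap('wrist','w5'); snap('wrist','w6')
z=lambda f,x,y,w,h,W,H:cv2.resize(cv2.imread(f'pics/{f}.png')[y:y+h,x:x+w],(W,H),interpolation=cv2.INTER_CUBIC)
out=np.vstack([np.hstack([z('w5',0,0,640,480,400,300),z('s5',320,190,100,75,400,300)]),np.hstack([z('t5',150,90,320,240,400,300),z('s5',240,180,240,180,400,300)])])
cv2.imwrite('pics/c7.png',out); o=ctrl.get_obs(); print(o['ee_pos'],o['grip_width'],o['time_s'])
E
```

```text
time_s: 11.27
ee_pos: [0.4527, 0.3864, 0.0335]
eef_rot: [-3.141, 0.0, 3.129]
force: [0.2, -5.1, 5.4]
grip_width: 0.0566
grip_force: 3.0
time_s: 12.27
ee_pos: [0.4529, 0.387, 0.1702]
eef_rot: [3.14, 0.003, 3.129]
force: [-0.1, 0.5, -0.2]
grip_width: 0.0735
grip_force: 0.0
[0.45214246 0.38637607 0.16720967] 0.07361051026512413 12.4667
```

View pics/c7.png

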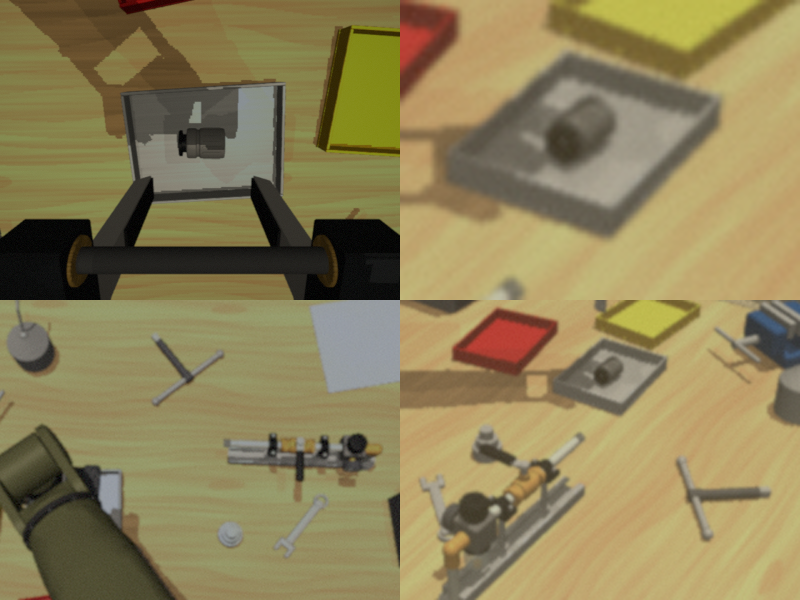

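The cap lies on the tray floor at about (202,143) in the wrist panel. The lever is across the pipe, and the chuck key, turned part and spanner have not moved. I'll wait briefly so the cap is at rest, then hand in.

```bash
python3 -m pendant '[[[0,0,0],0],[[0,0,0],0],[[0,0,0],0],[[0,0,0],0],[[0,0,0],0],[[0,0,0],0]]'; python3 -c "
from station import ctrl
print(ctrl.hand_in())"
```

```text
time_s: 12.97
ee_pos: [0.4525, 0.3866, 0.1682]
eef_rot: [-3.142, -0.0, 3.129]
force: [0.0, -0.5, -0.2]
grip_width: 0.0736
grip_force: 0.0
the job is handed in; nothing more can be done
None
```

I handed the job in at about 13 s, with the valve shut, the cap drawn off with its ring held in and lying in the grey steel tray, and the bystanders unmoved in the last pictures; the hand-in gave no verdict.

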